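# Sweep the turquoise beads into the counting tray's trough

## Task

With the fingertips, sweep the four turquoise beads across the deck of the burgundy bead tray and over its open edge, so that all four drop into the trough along the tray's side. Slide the beads along the deck, never pick one up, and leave the red coral bead, the thread spool and everything else on the counter where they are.

Things in the scene. Friction and masses are not known exactly. Their poses are not given: they have to be found in the camera images.
- tray: burgundy tray fixed to the counter, 280 (x) by 300 mm (y), turned up to 17 deg. Origin: centre of underside, z up. Flat deck, top 22 mm above the counter, spans x -135..135, y -85..145 mm. Past its open edge at y = -85 lies the dark trough, y -145..-85, floor 4 mm above the counter. Outer walls 5 mm thick rise 12 mm above the deck; none between deck and trough. An ivory line marks the edge.
- deck_edge (a point): middle of the deck's open edge over the trough, at deck height (tray frame 0, -85, 22 mm); same axes as the tray: the edge runs along x, the trough lies on its -y side
- trough (a point): centre of the trough's floor (tray frame 0, -115, 4 mm); same axes as the tray
- turquoise1: one of the four blue-green turquoise beads to be swept into the trough; coin bead of turquoise stone: a flat disc 24 mm in diameter and 10 mm thick, about 12 g, lying flat on the tray's deck. Origin at the centre of its underside, z up. Pushed from the side it slides and does not roll.
- turquoise1_center (a point): centre of bead turquoise1, 5 mm above its underside
- turquoise2: one of the four blue-green turquoise beads to be swept into the trough; coin bead of turquoise stone: a flat disc 24 mm in diameter and 10 mm thick, about 12 g, lying flat on the tray's deck. Origin at the centre of its underside, z up. Pushed from the side it slides and does not roll.
- turquoise2_center (a point): centre of bead turquoise2, 5 mm above its underside
- turquoise3: one of the four blue-green turquoise beads to be swept into the trough; coin bead of turquoise stone: a flat disc 24 mm in diameter and 10 mm thick, about 12 g, lying flat on the tray's deck. Origin at the centre of its underside, z up. Pushed from the side it slides and does not roll.
- turquoise3_center (a point): centre of bead turquoise3, 5 mm above its underside
- turquoise4: one of the four blue-green turquoise beads to be swept into the trough; coin bead of turquoise stone: a flat disc 24 mm in diameter and 10 mm thick, about 12 g, lying flat on the tray's deck. Origin at the centre of its underside, z up. Pushed from the side it slides and does not roll.
- turquoise4_center (a point): centre of bead turquoise4, 5 mm above its underside
- coral: the one red bead, to be left where it is on the deck; coin bead of red coral: a flat disc 24 mm in diameter and 10 mm thick, about 12 g, lying flat on the tray's deck. Origin at the centre of its underside, z up. Pushed from the side it slides and does not roll.
- coral_center (a point): centre of the coral bead, 5 mm above its underside
- spool: dark-blue thread spool with ivory flanges standing upright on the deck, 36 mm in diameter, 42 mm tall, 45 g, easily toppled; to be left alone. Origin at the centre of its underside, z up
- jar: amber jar with a steel lid standing on the counter to the left of the tray, 60 mm in diameter, 75 mm tall; leave alone. Origin at the centre of its underside
- ring_box: navy ring box on the counter to the left of the tray, 55 x 55 x 45 mm; leave alone. Origin at the centre of its underside
- wire_reel: white reel of copper wire lying flat on the counter to the right of the tray, 90 mm in diameter, 22 mm high; leave alone. Origin at the centre of its underside
- scissors: scissors with orange loop handles lying flat on the counter to the right of the tray, about 200 mm long, 10 mm high; leave alone. Origin at the pivot, on the underside, x towards the blade tips

How it is judged:
At the end, for the whole second after the job is handed in: All four turquoise beads rest in the trough, centres inside it and under 24 mm above the counter (34 mm if piled on another, 13 mm clear of the edge); coral bead and spool are within 12 mm, and the other four things within 20 mm, of where they started, the spool upright (y of turquoise1_center in the frame of tray between -0.145 and -0.085 m and x of turquoise1_center in the frame of tray between -0.135 and 0.135 m and (z of turquoise1_center in the frame of tray below 0.024 m or (y of turquoise1_center in the frame of tray below -0.098 m and z of turquoise1_center in the frame of tray below 0.034 m)) and linear speed of each of turquoise1, turquoise2, turquoise3, turquoise4 below 0.02 m/s and y of turquoise2_center in the frame of tray between -0.145 and -0.085 m and x of turquoise2_center in the frame of tray between -0.135 and 0.135 m and (z of turquoise2_center in the frame of tray below 0.024 m or (y of turquoise2_center in the frame of tray below -0.098 m and z of turquoise2_center in the frame of tray below 0.034 m)) and y of turquoise3_center in the frame of tray between -0.145 and -0.085 m and x of turquoise3_center in the frame of tray between -0.135 and 0.135 m and (z of turquoise3_center in the frame of tray below 0.024 m or (y of turquoise3_center in the frame of tray below -0.098 m and z of turquoise3_center in the frame of tray below 0.034 m)) and y of turquoise4_center in the frame of tray between -0.145 and -0.085 m and x of turquoise4_center in the frame of tray between -0.135 and 0.135 m and (z of turquoise4_center in the frame of tray below 0.024 m or (y of turquoise4_center in the frame of tray below -0.098 m and z of turquoise4_center in the frame of tray below 0.034 m)) and distance of each of coral, spool from where it was at the start of the episode below 0.012 m and distance of each of jar, ring_box, wire_reel, scissors from where it was at the start of the episode below 0.02 m and angle between spool's own z axis and vertical below 0.2 rad); the robot touches nothing.
It fails at once if a bead is lifted off the deck instead of being swept along it (its centre more than 18 mm above where it lies on the deck) (z of any of turquoise1_center, turquoise2_center, turquoise3_center, turquoise4_center, coral_center in the frame of tray above 0.045 m).
It fails at once if the coral bead is shifted by more than 12 mm (distance of coral from where it was at the start of the episode above 0.012 m).
It fails at once if the thread spool is shifted by more than 12 mm or tipped (distance of spool from where it was at the start of the episode above 0.012 m or angle between spool's own z axis and vertical above 0.3 rad).
It fails at once if the jar, ring box, wire reel or scissors is shifted by more than 20 mm (distance of any of jar, ring_box, wire_reel, scissors from where it was at the start of the episode above 0.02 m).
It also fails if it takes over 54 s, if anything falls off the work surface, if the arm or the gripper's body presses on something with over 40 N, if the wrist force passes 120 N, or if a joint passes its speed limit or range.

## Robot

A 6-joint arm with a two-finger parallel gripper is mounted at the origin on the work surface. World frame = base frame: x ahead of the robot, y to its left, z up, the work surface at z = 0. Lengths are in m, angles in rad, forces in N, time in s.
With the tool pointing down it reaches from about 0.3 to 0.75 m from the base axis. Payload 8.5 kg.
Tool frame: the origin (TCP) lies between the finger pads; the fingertips stand ahead of it and the grasp point (between the pads) lies 8 mm behind it (manip.tip_reach is the z of the fingertips in the tool frame, in m); z points along the fingers, y is the line along which they close (so a half turn about z gives the same grasp; the last joint's range is limited). The gripper opens to 85 mm and grips with 20 to 120 N. Pads are 22 mm wide; open, the fingers measure 114 mm over their backs; the gripper's body (76 mm by 85 mm) begins 54 mm behind the grasp point. The pads swing forward as they close: fully open they stand 13 mm farther back than shut.
Start: joints at [1.093, 0.381, 1.297, -0, 1.464, -0.215], TCP at [0.143, 0.531, 0.242] pointing down, gripper open.
Joint ranges: [-3.11, 3.11], [-0.89, 2.33], [0.22, 2.48], [-1.42, 4.56], [0.17, 2.85], [-2.88, 2.88]. Speed limits (rad/s): [2.39, 2.39, 3.14, 3.14, 3.14, 3.14].

## Interface

Orientations are given as a rotation vector (axis times angle).
In Python, from rig import manip, read_camera, camera_info gives the robot as it stands.
- The arm moves only by the tool servo_tool, never from a script. Its argument "steps" is a list that holds one entry, the list of rows, each a list of 7 numbers: the shift along the tool's x, y, z scaled (see below), then the turn, a rotation vector about the tool's x, y, z scaled (see below), then the opening, from 0 (shut) to 1 (fully open). A call has 1 to 12 rows; each row is the pose to reach, as a shift and turn from the pose commanded when the call began, along the tool's axes at that moment; what a row does not reach only later rows make up. The controller multiplies each number of a shift by 30 cm and each number of a turn by 90 degrees. A row lasts 1/8 s, in which the tool goes at most 62.5 mm and 10.7 degrees, less where a joint would pass 70% of its speed; a pose out of reach is approached as far as the arm can. A call with a number of a shift or a turn outside -1 to 1 is refused whole. A call with a gripper value outside its range is refused whole. The fingers move at their own pace and stop on an object; the grip force is fixed at half the most. Time passes only in rows, so rows that repeat a pose let the fingers close. It gives the time, the measured TCP pose, the force, the opening and the grip force at its end, in the units of the state.
- manip.state(): the state, without advancing time (a new reading comes with each control period).
- read_camera(name): name is "side" or "top" or "wrist"; returns (picture, depth): 400x640x3 uint8, blue, green, red; 400x640 float32, m along the optical axis (not along the pixel's ray), 0 where there is no reading.
- camera_info(name): a dict with "fx", "fy", "cx", "cy" (pixels), "dist" ([k1, k2, p1, p2, k3] as OpenCV has them; the pictures are not rectified), "rvec" (rotation vector, rad) and "tvec" (3), from world to camera coordinates, as OpenCV has them. Camera axes: x right, y down, z forward; pixel columns grow to the right and rows downward; lengths in m; the calibration is good to about 2 mm. A picture is of the moment at which its call begins: read the wrist's pose just before it. camera_info takes no time and is no camera call; for the wrist camera it gives the pose at the moment of the call.
- manip.sign_off(): hands the job in; it is judged then, once.
The state is a dict: "clock": time; "qpos": joint angles; "joint_velocities": joint speeds; "joint_efforts": joint torques, N m; "eef_pos": TCP position; "tcp_rot": TCP orientation; "force": force on the tool from outside, world axes, zero at the start; "torque": the same for the moment, N m; "finger_gap": finger opening in m; "finger_force": force on a finger pad.
Only numpy, scipy, OpenCV 4.12 (cv2) and the standard library are available. Lean on these libraries where they do the work, as an engineer would, in place of code of your own. Each camera call takes 0.05 s, during which the arm holds its last target. There are 200 camera calls.

## Working session

There is one attempt and no reset: what is moved stays moved. The work goes in short steps, Python scripts to look and compute and a tool call to move; the robot and the scene stay as the last step left them, time stands still between calls to the robot, and variables do not carry over. Pictures are saved under pics/ and viewed, at most 10 in all, crops included, and the job is handed in when it is done.

Besides the shell and the picture viewer there is one more tool, called after ">>>" as a command line: name --argument value ..., lists and objects as JSON in quotes. servo_tool: Moves the arm, as the interface text tells. Its arguments: {"type":"object","properties":{"steps":{"type":"array"}},"required":["steps"]}

```bash
mkdir -p pics
python3 - <<'E'
from rig import manip, read_camera, camera_info
import cv2,numpy as np
p,d=read_camera("top"); cv2.imwrite("pics/top0.png",p); np.save("top0.npy",p); np.save("top0d.npy",d)
i=camera_info("top");print(i); print(manip.state(), manip.tip_reach)
E
```

```text
{'fx': 496.1885392507166, 'fy': 496.1885392507166, 'cx': 325.66177153421484, 'cy': 201.09706410161442, 'dist': array([0.04741161, 0.        , 0.        , 0.        , 0.        ]), 'rvec': array([ 2.13518714, -2.17118047,  0.19952341]), 'tvec': array([-0.00797118,  0.56802778,  1.11586542])}
{'clock': 0.05, 'qpos': array([ 1.09268771e+00,  3.81195598e-01,  1.29828064e+00, -7.54965525e-06,
        1.46357735e+00, -2.15282167e-01]), 'joint_velocities': array([ 0.00020863,  0.00045376, -0.00146948, -0.00060903,  0.00057694,
        0.0007383 ]), 'joint_efforts': array([ 3.03690234e-03, -4.49692225e+01, -2.31964910e+01, -2.87958810e-04,
        3.46954519e-03, -2.52635186e-05]), 'eef_pos': array([0.14275865, 0.53085944, 0.24170527]), 'tcp_rot': array([-4.11594091e-01, -3.11401920e+00,  2.16195823e-03]), 'force': array([ 0.70382297, -0.76926214,  0.27612086]), 'torque': array([-0.00316398,  0.05046256, -0.01349448]), 'finger_force': 0.0, 'finger_gap': 0.08556817088812342} 0.011
```

View pics/top0.png

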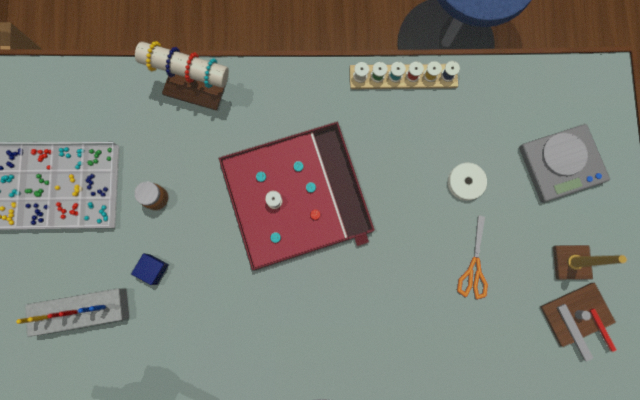

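The top view shows turquoise beads at about (261,177), (298,166), (311,187) and (276,238). Coral is at (315,215), the spool at (274,200), and the ivory edge runs from (314,135) to (345,236), with the trough on its right. Next I convert these to tray-frame coordinates.

```bash
cat > h.py <<'E'
import cv2,numpy as np
from rig import manip, read_camera, camera_info
def cast(info,uv,z):
    K=np.array([[info['fx'],0,info['cx']],[0,info['fy'],info['cy']],[0,0,1]])
    n=cv2.undistortPoints(np.float64(uv).reshape(-1,1,2),K,info['dist']).reshape(-1,2)
    R=cv2.Rodrigues(info['rvec'])[0]; c=-R.T@info['tvec']
    r=np.c_[n,np.ones(len(n))]@R
    return (c+r*((z-c[2])/r[:,2])[:,None])[:,:2]
def blobs(m,lo,hi):
    n,l,s,c=cv2.connectedComponentsWithStats(m.astype(np.uint8))
    return [(c[i],s[i][4],l==i) for i in range(1,n) if lo<=s[i][4]<=hi]
E
python3 - <<'E'
from h import *
p=np.load("top0.npy");i=camera_info("top")
hsv=cv2.cvtColor(p,cv2.COLOR_BGR2HSV).astype(int);H,S,V=hsv[...,0],hsv[...,1],hsv[...,2]
roi=np.zeros(H.shape,bool);roi[120:275,215:378]=1
print(hsv[177,261],hsv[215,315],hsv[180,240],hsv[150,330],hsv[186,329])
tq=blobs(roi&(H>80)&(H<100)&(S>140)&(V>110),20,300)
co=blobs(roi&((H<8)|(H>174))&(S>180)&(V>150),20,300)
tr=blobs(roi&((H<12)|(H>160))&(S>80)&(V<175),3000,99999)
iv=blobs(roi&(S<90)&(V>140),40,3000)
for n,b in(("tq",tq),("co",co),("iv",iv)):
  for c,a,_ in b: print(n,c.round(1),a,cast(i,[c],.032)[0].round(4))
for c,a,m in tr:
  box=cv2.minAreaRect(cv2.findContours(m.astype(np.uint8),0,2)[0][0]); bp=cv2.boxPoints(box); print(c,a,bp.round(1),cast(i,bp,.034).round(3))
for c,a,m in iv:
  ys,xs=np.nonzero(m); 
  l=cv2.fitLine(cast(i,np.c_[xs,ys],.022).astype(np.float32),2,0,.01,.01).ravel();print(l,np.degrees(np.arctan2(l[1],l[0])),ys.min(),ys.max())
E
```

```text
[ 90 157 174] [  4 163 199] [176 145 148] [179  67  76] [ 19  11 186]
tq [298.1 166.6] 52 [0.6541 0.0463]
tq [260.3 176.6] 49 [0.6308 0.136 ]
tq [310.6 187.4] 51 [0.6032 0.0173]
tq [275.1 237.3] 59 [0.4861 0.1016]
iv [328.4 185.3] 311 [ 0.6076 -0.0252]
iv [273.3 198.2] 217 [0.5786 0.1056]
[284.20244344 199.59701357] 11050 [[217.8 157.8]
 [340.3 120.5]
 [376.4 239.2]
 [253.9 276.5]] [[ 0.677  0.236]
 [ 0.767 -0.057]
 [ 0.478 -0.135]
 [ 0.397  0.15 ]]
[ 0.95611364  0.2929961   0.6101617  -0.0253528 ] 17.037413 133 237
[0.35212025 0.93595475 0.5802719  0.1063738 ] 69.38294 190 206
```

>>> servo_tool --steps '[[[-0.2,-0.11,0,0,0,0.11,0.17],[-0.4,-0.22,0,0,0,0.22,0.17],[-0.6,-0.33,0,0,0,0.33,0.17],[-0.8,-0.43,0,0,0,0.44,0.17],[-0.93,-0.5,0,0,0,0.55,0.17],[-0.93,-0.5,0,0,0,0.643,0.17],[-0.93,-0.5,0,0,0,0.643,0.17]]]'

```text
clock: 0.92
eef_pos: [0.3736, 0.3132, 0.2419]
tcp_rot: [-1.867, -2.526, 0.001]
force: [-0.8, 0.2, -0.5]
finger_gap: 0.0144
finger_force: 0.0
```

```bash
cat >> h.py <<'E'
th=np.radians(17.04); ex=np.array([np.cos(th),np.sin(th)]); ey=np.array([-ex[1],ex[0]])
O=np.array([.6102,-.0254])+.085*ey
T=lambda w:np.c_[(w-O)@ex,(w-O)@ey]
def where():
    s=manip.state(); R=cv2.Rodrigues(s['tcp_rot'])[0]
    print('t',round(s['clock'],2),'tray xy',T(s['eef_pos'][:2][None])[0].round(4),'z',s['eef_pos'][2].round(4),'F',s['force'].round(1),'gap',round(s['finger_gap'],4),'ang y err',(np.degrees(np.arctan2(R[1,1],R[0,1])-th)).round(2),'tilt',R[:2,2].round(3))
def find(cam):
    p,d=read_camera(cam); i=camera_info(cam)
    hsv=cv2.cvtColor(p,cv2.COLOR_BGR2HSV).astype(int);H,S,V=hsv[...,0],hsv[...,1],hsv[...,2]
    for n,m,z in(("tq",(H>80)&(H<100)&(S>120)&(V>80),.032),("co",(H<8)&(S>140)&(V>160),.032),("iv",(S<90)&(V>140),.064)):
        for c,a,_ in blobs(m,25,60000):
            t=T(cast(i,[c],z))[0]
            if abs(t[0])<.14 and abs(t[1])<.15: print(cam,n,c.round(1),a,t.round(4), T(cast(i,[c],.009))[0].round(4))
    return p
E
python3 -c "
from h import *
where();find('top')"
```

```text
t 0.93 tray xy [-0.127   0.3081] z 0.2419 F [-0.8  0.2 -0.5] gap 0.0144 ang y err 0.02 tilt [-0.001 -0.   ]
top tq [297.9 166. ] 66 [ 0.0644 -0.0293] [ 0.0697 -0.0303]
top tq [260.6 176.5] 62 [0.0672 0.0626] [0.0725 0.0634]
top tq [310.4 187.1] 62 [ 0.0066 -0.0419] [ 0.0107 -0.0432]
top tq [275.1 237.1] 67 [-0.0809  0.0726] [-0.0786  0.0736]
top co [314.9 213.8] 73 [-0.0574 -0.0325] [-0.0546 -0.0336]
top iv [328.4 185.3] 311 [-0.0079 -0.0811] [ 0.0015 -0.0861]
top iv [273.3 198.2] 217 [0.0024 0.0487] [0.0123 0.0501]
```

>>> servo_tool --steps '[[[-0.2,0.11,0,0,0,0,0.17],[-0.4,0.22,0,0,0,0,0.17],[-0.6,0.33,0,0,0,0,0.17],[-0.8,0.43,0,0,0,0,0.17],[-0.96,0.52,0,0,0,0,0.17],[-0.96,0.52,0,0,0,0,0.17],[-0.96,0.52,0,0,0,0,0.17]]]'

```text
clock: 1.85
eef_pos: [0.6069, 0.0849, 0.2418]
tcp_rot: [-1.864, -2.528, 0.001]
force: [0.1, -1.1, 0.1]
finger_gap: 0.0148
finger_force: 0.0
```

```bash
python3 -c "
from h import *
where();cv2.imwrite('pics/w1.png',find('wrist'))"
```

```text
t 1.85 tray xy [0.0291 0.0214] z 0.2418 F [ 0.1 -1.1  0.1] gap 0.0148 ang y err 0.15 tilt [-0.001  0.   ]
wrist tq [232.  133.5] 289 [-0.0791  0.0728] [-0.0864  0.0713]
wrist tq [351.  142.6] 110 [0.0659 0.0624] [0.0683 0.0602]
wrist tq [348.5 212.5] 195 [ 0.0658 -0.0285] [ 0.0682 -0.0368]
wrist tq [305.4 221. ] 222 [ 0.0087 -0.0408] [ 0.0074 -0.0499]
wrist co [255.9 215. ] 224 [-0.0567 -0.0325] [-0.0624 -0.0411]
wrist iv [176.7  80.9] 1116 [-0.1227  0.1289] [-0.1496  0.1349]
wrist iv [299.2 155.3] 836 [0.0047 0.0512] [0.0003 0.0434]
wrist iv [243.1 247.6] 280 [-0.0675 -0.0639] [-0.0846 -0.0922]
wrist iv [321. 248.] 79 [ 0.0297 -0.064 ] [ 0.0298 -0.0922]
wrist iv [379.9 248.4] 134 [ 0.1031 -0.0642] [ 0.1162 -0.0924]
```

View pics/w1.png

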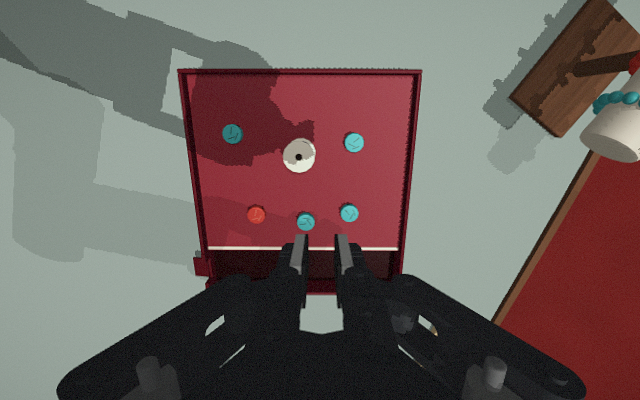

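The wrist view agrees with the top view to within 2 mm: turquoise at (232,133), (353,142), (348,212) and (305,221), coral at (256,215), the spool at (299,155) and the edge line at row 248. I start with bead 1.

>>> servo_tool --steps '[[[-0.05,0.12,0.15,0,0,0,0.17],[-0.05,0.12,0.3,0,0,0,0.17],[-0.05,0.12,0.45,0,0,0,0.17],[-0.05,0.12,0.58,0,0,0,0.17],[-0.05,0.12,0.64,0,0,0,0.17],[-0.05,0.12,0.67,0,0,0,0.17],[-0.05,0.12,0.683,0,0,0,0.17],[-0.05,0.12,0.683,0,0,0,0.17]]]'

```text
clock: 2.9
eef_pos: [0.6462, 0.0806, 0.0384]
tcp_rot: [1.866, 2.526, 0.001]
force: [-0.2, -0.4, -0.5]
finger_gap: 0.0143
finger_force: 0.0
```

```bash
python3 -c "
from h import *
where();p=find('side');cv2.imwrite('pics/s1.png',p)
i=camera_info('side')
w=np.r_[O+ex*.065,.03];uv=cv2.projectPoints(w[None],i['rvec'],i['tvec'],np.array([[i['fx'],0,i['cx']],[0,i['fy'],i['cy']],[0,0,1]]),i['dist'])[0].ravel().astype(int);print(uv)
c=p[max(0,uv[1]-75):uv[1]+60,max(0,uv[0]-100):uv[0]+100];cv2.imwrite('pics/s1c.png',cv2.resize(c,None,fx=4,fy=4))"
```

```text
t 2.9 tray xy [0.0655 0.0058] z 0.0384 F [-0.2 -0.4 -0.5] gap 0.0143 ang y err 0.04 tilt [ 0.002 -0.   ]
side tq [315.1 183.2] 32 [0.0632 0.0571] [0.0914 0.0778]
side tq [340.1 193.5] 36 [ 0.06   -0.0343] [ 0.0881 -0.0164]
side tq [332.7 204.5] 38 [ 0.0029 -0.0469] [ 0.0292 -0.0293]
side tq [281.  206.3] 37 [-0.0856  0.0669] [-0.0621  0.0879]
side co [316.2 214.1] 39 [-0.059  -0.0347] [-0.0347 -0.0167]
side iv [305.1 184.9] 67 [0.0006 0.0465] [0.0661 0.0976]
side iv [342.8 213.8] 87 [-0.0526 -0.1158] [ 0.0087 -0.0774]
[331 189]
```

View pics/s1c.png

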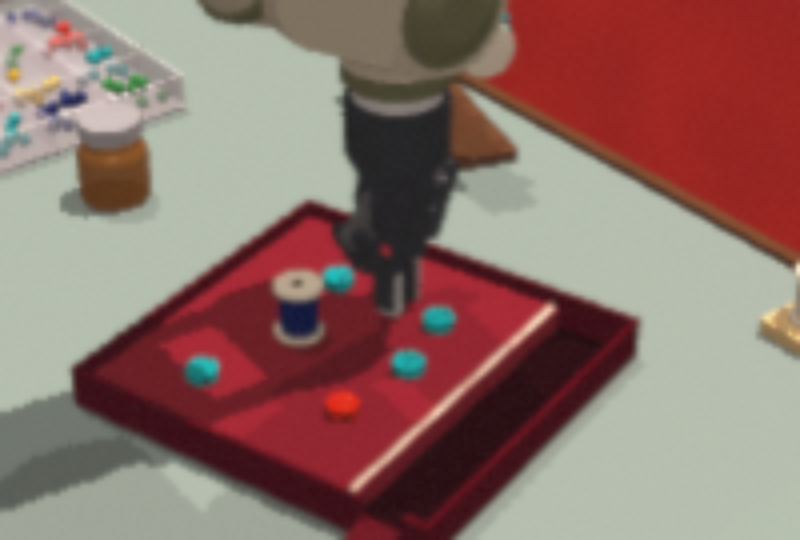

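The side crop shows the fingers just above the deck, behind bead 1 and clear of bead 3 and the spool. Now I push bead 1 over the edge.

>>> servo_tool --steps '[[[0,0,0.008,0,0,0,0.17],[-0.05,0,0.008,0,0,0,0.17],[-0.1,0,0.008,0,0,0,0.17],[-0.15,0,0.008,0,0,0,0.17],[-0.2,0,0.008,0,0,0,0.17],[-0.25,0,0.008,0,0,0,0.17],[-0.3,0,0.008,0,0,0,0.17],[-0.31,0,0.008,0,0,0,0.17],[-0.31,0,0.008,0,0,0,0.17],[-0.25,0,0.0,0,0,0,0.17],[-0.2,0,-0.15,0,0,0,0.17],[-0.2,0,-0.3,0,0,0,0.17]]]'

```text
clock: 4.45
eef_pos: [0.6624, 0.026, 0.1285]
tcp_rot: [-1.863, -2.528, 0.001]
force: [1.0, -0.4, 0.8]
finger_gap: 0.0146
finger_force: 0.0
```

```bash
python3 -c "
from h import *
where();find('top');p=find('side');cv2.imwrite('pics/s2c.png',cv2.resize(p[114:249,231:431],None,fx=4,fy=4))"
```

```text
t 4.45 tray xy [ 0.065  -0.0512] z 0.1285 F [ 1.  -0.4  0.8] gap 0.0146 ang y err 0.18 tilt [-0.002  0.001]
top iv [315.4 148.4] 1625 [ 0.0847 -0.0795] [ 0.0986 -0.0844]
top iv [285.5 212. ] 3619 [-0.0366  0.0318] [-0.0286  0.0323]
top iv [338.1 214.8] 120 [-0.08   -0.0808] [-0.0741 -0.0858]
side tq [315.1 183. ] 30 [0.064  0.0577] [0.0922 0.0785]
side tq [360.8 204.9] 48 [ 0.046  -0.1123] [ 0.0737 -0.0968]
side tq [280.8 206. ] 40 [-0.0848  0.0681] [-0.0612  0.0892]
side tq [332.8 204.5] 37 [ 0.0031 -0.0471] [ 0.0294 -0.0295]
side iv [305.3 184.9] 66 [0.0009 0.0458] [0.0664 0.0968]
side iv [343.5 213.1] 91 [-0.0493 -0.1159] [ 0.0124 -0.0774]
```

View pics/s2c.png

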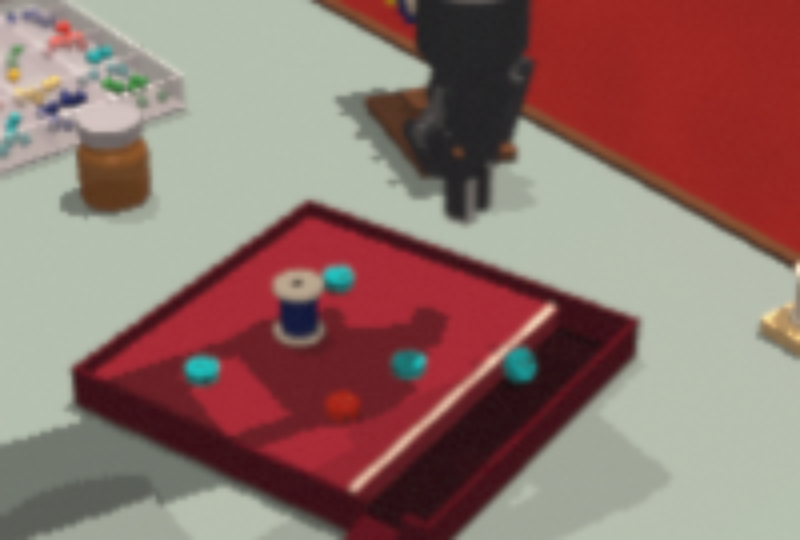

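Bead 1 is in the trough at about (520,365) in the crop, and everything else is unmoved. Bead 3 is next.

>>> servo_tool --steps '[[[0.07,-0.1,0,0,0,0,0.17],[0.142,-0.192,0,0,0,0,0.17],[0.142,-0.192,0.14,0,0,0,0.17],[0.142,-0.192,0.26,0,0,0,0.17],[0.142,-0.192,0.307,0,0,0,0.17],[0.142,-0.192,0.307,0,0,0,0.17],[0.09,-0.192,0.307,0,0,0,0.17],[0.04,-0.192,0.307,0,0,0,0.17],[-0.01,-0.192,0.307,0,0,0,0.17],[-0.06,-0.192,0.307,0,0,0,0.17],[-0.11,-0.192,0.307,0,0,0,0.17],[-0.12,-0.192,0.307,0,0,0,0.17]]]'

```text
clock: 6.05
eef_pos: [0.6193, -0.0294, 0.0354]
tcp_rot: [1.868, 2.525, 0.0]
force: [0.4, 0.1, 1.0]
finger_gap: 0.0145
finger_force: 0.5
```

>>> servo_tool --steps '[[[0,0,0,0,0,0,0.17],[0.06,0,-0.01,0,0,0,0.17],[0.06,0,-0.15,0,0,0,0.17],[0.06,0,-0.35,0,0,0,0.17],[0.06,0,-0.35,0,0,0,0.17]]]'

```text
clock: 6.68
eef_pos: [0.615, -0.0096, 0.1452]
tcp_rot: [1.86, 2.522, 0.006]
force: [0.0, 0.4, 0.0]
finger_gap: 0.0147
finger_force: 0.0
```

```bash
python3 -c "
from h import *
where();p=find('side');cv2.imwrite('pics/s3c.png',cv2.resize(p[114:249,231:431],None,fx=4,fy=4))"
```

```text
t 6.67 tray xy [ 0.0092 -0.0713] z 0.1452 F [0.  0.4 0. ] gap 0.0147 ang y err 0.12 tilt [ 0.009 -0.002]
side tq [315.1 183. ] 30 [0.064  0.0577] [0.0922 0.0785]
side tq [360.8 204.9] 48 [ 0.046  -0.1123] [ 0.0737 -0.0968]
side tq [281.  206.3] 37 [-0.0856  0.0669] [-0.0621  0.0879]
side tq [351.6 215.7] 43 [-0.0107 -0.1177] [ 0.0152 -0.1024]
side iv [305.2 184.7] 86 [0.0014 0.0467] [0.0671 0.0978]
side iv [343.6 213.1] 98 [-0.049 -0.116] [ 0.0127 -0.0775]
```

View pics/s3c.png

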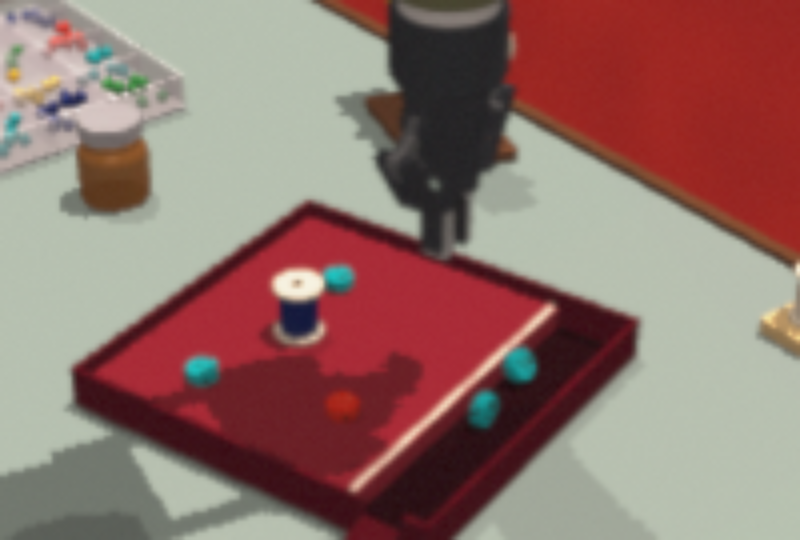

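Bead 3 is also in the trough, at about (485,408) in the crop. Bead 2 is next, pushed slightly diagonally toward larger tray x so it doesn't land on bead 1.

>>> servo_tool --steps '[[[0.19,0.06,0,0,0,0,0.17],[0.38,0.13,0,0,0,0,0.17],[0.56,0.19,0,0,0,0,0.17],[0.56,0.19,0,0,0,0,0.17],[0.56,0.19,0.15,0,0,0,0.17],[0.56,0.19,0.3,0,0,0,0.17],[0.56,0.19,0.365,0,0,0,0.17],[0.56,0.19,0.365,0,0,0,0.17]]]'

```text
clock: 7.72
eef_pos: [0.6167, 0.166, 0.0332]
tcp_rot: [-1.865, -2.525, 0.004]
force: [-16.1, -2.7, 29.6]
finger_gap: 0.0143
finger_force: 15.0
```

```bash
python3 -c "
from h import *
where();find('side')"
```

```text
t 7.72 tray xy [0.0623 0.0961] z 0.0332 F [-16.1  -2.7  29.6] gap 0.0143 ang y err 0.04 tilt [-0.003 -0.001]
side tq [315.1 183.1] 31 [0.0636 0.0573] [0.0918 0.0781]
side tq [360.8 204.9] 48 [ 0.046  -0.1123] [ 0.0737 -0.0968]
side tq [281.  206.3] 37 [-0.0856  0.0669] [-0.0621  0.0879]
side tq [351.5 215.5] 42 [-0.01  -0.117] [ 0.0158 -0.1016]
side co [316.2 214.1] 39 [-0.059  -0.0347] [-0.0347 -0.0167]
side iv [305.2 184.7] 83 [0.0017 0.0468] [0.0674 0.0979]
side iv [343.2 213.4] 98 [-0.0508 -0.116 ] [ 0.0107 -0.0775]
side iv [254.5 197.5] 62 [-0.128   0.1235] [-0.0725  0.1806]
```

>>> servo_tool --steps '[[[0,0,-0.015,0,0,0,0.17],[0,0,-0.015,0,0,0,0.17]]]'

```text
clock: 8.02
eef_pos: [0.6184, 0.166, 0.0348]
tcp_rot: [-1.867, -2.526, 0.001]
force: [0.6, -0.3, -0.5]
finger_gap: 0.0147
finger_force: 0.0
```

```bash
python3 -c "
from h import *
where()"
```

```text
t 8.03 tray xy [0.0639 0.0956] z 0.0348 F [ 0.6 -0.3 -0.5] gap 0.0147 ang y err 0.01 tilt [-0.001 -0.   ]
```

>>> servo_tool --steps '[[[-0.05,0.007,-0.002,0,0,0,0.17],[-0.1,0.014,-0.002,0,0,0,0.17],[-0.155,0.028,-0.002,0,0,0,0.17],[-0.21,0.042,-0.002,0,0,0,0.17],[-0.265,0.056,-0.002,0,0,0,0.17],[-0.32,0.07,-0.002,0,0,0,0.17],[-0.375,0.084,-0.002,0,0,0,0.17],[-0.43,0.098,-0.002,0,0,0,0.17],[-0.485,0.11,-0.002,0,0,0,0.17],[-0.54,0.115,-0.002,0,0,0,0.17],[-0.59,0.115,-0.002,0,0,0,0.17],[-0.61,0.115,-0.002,0,0,0,0.17]]]'

```text
clock: 9.52
eef_pos: [0.7057, 0.0004, 0.0359]
tcp_rot: [1.868, 2.526, -0.0]
force: [0.2, -0.4, -0.5]
finger_gap: 0.0144
finger_force: 0.0
```

>>> servo_tool --steps '[[[0,0,0,0,0,0,0.17],[0.06,0,-0.01,0,0,0,0.17],[0.06,0,-0.15,0,0,0,0.17],[0.06,0,-0.35,0,0,0,0.17],[0.06,0,-0.35,0,0,0,0.17]]]'

```text
clock: 10.15
eef_pos: [0.7017, 0.0205, 0.147]
tcp_rot: [1.859, 2.521, 0.008]
force: [0.8, 0.2, -0.8]
finger_gap: 0.0144
finger_force: 0.0
```

```bash
python3 -c "
from h import *
where();p=find('side');cv2.imwrite('pics/s4c.png',cv2.resize(p[114:249,231:431],None,fx=4,fy=4))"
```

```text
t 10.15 tray xy [ 0.101  -0.0679] z 0.147 F [ 0.8  0.2 -0.8] gap 0.0144 ang y err 0.14 tilt [ 0.01  -0.001]
side tq [368.5 199.3] 33 [ 0.0814 -0.1165] [ 0.1101 -0.1011]
side tq [360.8 204.9] 48 [ 0.046  -0.1123] [ 0.0737 -0.0968]
side tq [281.  206.3] 37 [-0.0856  0.0669] [-0.0621  0.0879]
side tq [351.6 215.6] 41 [-0.0102 -0.1175] [ 0.0156 -0.1022]
side co [316.4 214.5] 31 [-0.0601 -0.0363] [-0.0358 -0.0184]
side iv [305.1 185. ] 68 [0.0002 0.0461] [0.0657 0.0971]
side iv [343.5 213.2] 95 [-0.0496 -0.116 ] [ 0.012  -0.0775]
```

View pics/s4c.png

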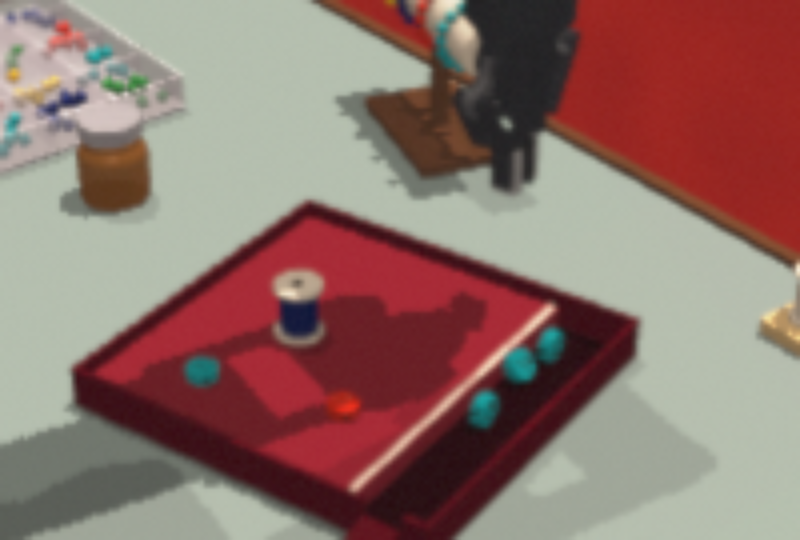

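Bead 2 is in the trough at about (551,344) in the crop. Now I move behind bead 4.

>>> servo_tool --steps '[[[0.15,-0.15,0,0,0,0,0.17],[0.29,-0.3,0,0,0,0,0.17],[0.44,-0.45,0,0,0,0,0.17],[0.587,-0.595,0,0,0,0,0.17],[0.587,-0.595,0,0,0,0,0.17],[0.587,-0.595,0.15,0,0,0,0.17],[0.587,-0.595,0.28,0,0,0,0.17],[0.587,-0.595,0.348,0,0,0,0.17],[0.587,-0.595,0.348,0,0,0,0.17],[0.587,-0.595,0.348,0,0,0,0.17]]]'

```text
clock: 11.45
eef_pos: [0.4777, 0.1348, 0.0359]
tcp_rot: [-1.866, -2.526, 0.001]
force: [0.0, -0.1, -0.7]
finger_gap: 0.0149
finger_force: 0.0
```

```bash
python3 -c "
from h import *
where();find('side')"
```

```text
t 11.45 tray xy [-0.0797  0.107 ] z 0.0359 F [ 0.  -0.1 -0.7] gap 0.0149 ang y err 0.04 tilt [-0.001 -0.   ]
side tq [368.5 199.3] 37 [ 0.0813 -0.1166] [ 0.1101 -0.1012]
side tq [360.8 204.9] 48 [ 0.046  -0.1123] [ 0.0737 -0.0968]
side tq [281.  206.3] 37 [-0.0856  0.0669] [-0.0621  0.0879]
side tq [351.5 215.7] 44 [-0.0107 -0.1175] [ 0.0152 -0.1022]
side co [316.2 214.2] 43 [-0.0595 -0.0351] [-0.0351 -0.0172]
side iv [305.1 184.8] 84 [0.001  0.0468] [0.0666 0.0979]
side iv [343.7 213.1] 99 [-0.0488 -0.116 ] [ 0.0129 -0.0776]
```

>>> servo_tool --steps '[[[-0.035,0,0,0,0,0,0.17],[-0.075,-0.01,0,0,0,0,0.17],[-0.115,-0.027,0,0,0,0,0.17],[-0.155,-0.044,0,0,0,0,0.17],[-0.195,-0.061,0,0,0,0,0.17],[-0.235,-0.078,0,0,0,0,0.17],[-0.25,-0.081,0,0,0,0,0.17],[-0.25,-0.081,0,0,0,0,0.17]]]'

```text
clock: 12.5
eef_pos: [0.4768, 0.0556, 0.0365]
tcp_rot: [1.868, 2.526, 0.0]
force: [0.1, 0.5, -0.5]
finger_gap: 0.0149
finger_force: 0.0
```

```bash
python3 -c "
from h import *
where();p=find('side');cv2.imwrite('pics/s5c.png',cv2.resize(p[114:249,231:431],None,fx=4,fy=4))"
```

```text
t 12.5 tray xy [-0.1038  0.0315] z 0.0365 F [ 0.1  0.5 -0.5] gap 0.0149 ang y err 0.0 tilt [0. 0.]
side tq [368.5 199.3] 37 [ 0.0813 -0.1166] [ 0.1101 -0.1012]
side tq [360.8 204.9] 48 [ 0.046  -0.1123] [ 0.0737 -0.0968]
side tq [351.5 215.7] 44 [-0.0107 -0.1175] [ 0.0152 -0.1022]
side tq [292.6 217.8] 45 [-0.1085  0.0077] [-0.0857  0.0269]
side co [316.3 214.3] 42 [-0.0595 -0.0354] [-0.0352 -0.0175]
side iv [306.  184.8] 71 [0.0025 0.0446] [0.0682 0.0956]
side iv [343.2 213.4] 98 [-0.0508 -0.116 ] [ 0.0107 -0.0775]
```

View pics/s5c.png

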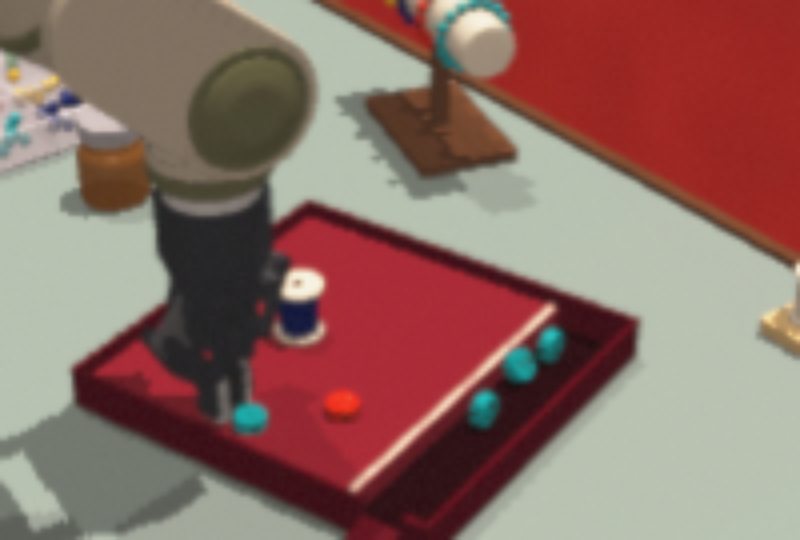

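Bead 4 is cradled at (251,418) in the crop, with a clear lane past the coral at (342,405). I push straight on.

>>> servo_tool --steps '[[[-0.04,0,0,0,0,0,0.17],[-0.085,0,0,0,0,0,0.17],[-0.13,0,0,0,0,0,0.17],[-0.175,0,0,0,0,0,0.17],[-0.22,0,0,0,0,0,0.17],[-0.265,0,0,0,0,0,0.17],[-0.31,0,0,0,0,0,0.17],[-0.355,0,0,0,0,0,0.17],[-0.39,0,0,0,0,0,0.17],[-0.4,0,0,0,0,0,0.17],[-0.4,0,0,0,0,0,0.17]]]'

```text
clock: 13.92
eef_pos: [0.5119, -0.0588, 0.0365]
tcp_rot: [-1.867, -2.526, 0.0]
force: [-0.2, 0.0, -0.8]
finger_gap: 0.0147
finger_force: 0.0
```

>>> servo_tool --steps '[[[0.06,0,-0.01,0,0,0,0.17],[0.06,0,-0.15,0,0,0,0.17],[0.06,0,-0.35,0,0,0,0.17],[0.06,0,-0.5,0,0,0,0.17],[0.3,-0.2,-0.6,0,0,0,0.17],[0.5,-0.5,-0.6,0,0,0,0.17],[0.5,-0.7,-0.6,0,0,0,0.17],[0.5,-0.7,-0.6,0,0,0,0.17],[0.5,-0.7,-0.6,0,0,0,0.17]]]'

```text
clock: 15.05
eef_pos: [0.2635, 0.0247, 0.2163]
tcp_rot: [1.866, 2.527, 0.0]
force: [1.3, 0.1, -0.0]
finger_gap: 0.0146
finger_force: 0.0
```

```bash
python3 -c "
from h import *
where();q=find('top');p=find('side');a=cv2.resize(p[150:249,261:401],None,fx=4,fy=4);b=cv2.resize(q[110:280,210:390],(420,396))
b=cv2.resize(q[110:280,210:390],(210,198));b=cv2.copyMakeBorder(b,0,198,0,0,0);cv2.imwrite('pics/s6c.png',np.hstack([a,b]))
_,d=read_camera('top');i=camera_info('top')
R=cv2.Rodrigues(i['rvec'])[0];K=np.array([[i['fx'],0,i['cx']],[0,i['fy'],i['cy']],[0,0,1]])
h=cv2.cvtColor(q,cv2.COLOR_BGR2HSV).astype(int);m=(h[...,0]>80)&(h[...,0]<100)&(h[...,1]>120)&(h[...,2]>60)
m[:120]=0;m[280:]=0;m[:,:215]=0;m[:,385:]=0
for c,a,mm in blobs(m,8,500):
  ys,xs=np.nonzero(mm&(d>0));n=cv2.undistortPoints(np.float64(np.c_[xs,ys]).reshape(-1,1,2),K,i['dist']).reshape(-1,2)
  w=(np.c_[n,np.ones(len(n))]*d[ys,xs][:,None]-i['tvec'])@R
  print(c.round(1),a,T(w[:,:2]).mean(0).round(4),'z med/max',np.median(w[:,2]).round(3),w[:,2].max().round(3))
"
```

```text
t 15.05 tray xy [-0.3168  0.0645] z 0.2163 F [ 1.3  0.1 -0. ] gap 0.0146 ang y err 0.08 tilt [ 0. -0.]
top tq [323.5 144.9] 39 [ 0.0952 -0.1036] [ 0.101  -0.1061]
top tq [325.7 159.1] 54 [ 0.0604 -0.0978] [ 0.0656 -0.1001]
top tq [335.7 180.1] 39 [ 0.0045 -0.1044] [ 0.0086 -0.1069]
top tq [348.8 224.1] 37 [-0.1052 -0.1007] [-0.1033 -0.1031]
top co [314.9 213.7] 75 [-0.0571 -0.0326] [-0.0543 -0.0337]
top iv [328.4 185.3] 311 [-0.0079 -0.0811] [ 0.0015 -0.0861]
top iv [273.2 198.2] 216 [0.0024 0.0488] [0.0123 0.0502]
side tq [368.4 199.3] 36 [ 0.0813 -0.1163] [ 0.11  -0.101]
side tq [360.8 204.9] 48 [ 0.046  -0.1123] [ 0.0737 -0.0968]
side tq [351.5 215.7] 44 [-0.0107 -0.1175] [ 0.0152 -0.1022]
side tq [327.8 236.6] 49 [-0.1192 -0.1144] [-0.0967 -0.099 ]
side co [316.3 214.3] 42 [-0.0595 -0.0354] [-0.0352 -0.0175]
side iv [305.1 184.8] 84 [0.001  0.0468] [0.0666 0.0979]
side iv [343.4 213.3] 97 [-0.0498 -0.116 ] [ 0.0118 -0.0775]
[323.5 144.9] 39 [ 0.0974 -0.1046] z med/max 0.025 0.03
[325.7 159.1] 54 [ 0.0629 -0.0989] z med/max 0.022 0.029
[335.7 180.1] 39 [ 0.006  -0.1054] z med/max 0.025 0.032
[348.7 224.3] 39 [-0.1049 -0.1012] z med/max 0.025 0.03
```

View pics/s6c.png

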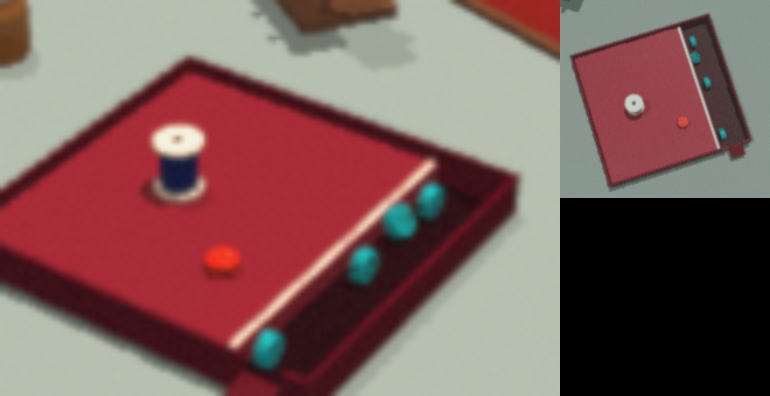

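All four beads lean in the trough, with tray y about -0.10 and tops at or below 32 mm, so their centres are about 17 mm up. Coral and spool haven't moved.

```bash
python3 -c "
from rig import manip
print(manip.sign_off())"
```

```text
the job is handed in; nothing more can be done
None
```

All four turquoise beads were swept over the edge and rest in the trough, with the coral bead and spool unmoved in the final images; the job was handed in after about 15 s of the 54 s, and no verdict came back.

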